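# Restock the pastry display trays

### The arm

A 6-joint arm with a two-finger parallel gripper is mounted at the origin on the work surface. World frame = base frame: x ahead of the robot, y to its left, z up, the work surface at z = 0. Lengths are in m, angles in rad, forces in N, time in s.
With the tool pointing down it reaches from about 0.325 to 0.775 m from the base axis. Payload 5.5 kg.
Tool frame: the origin (TCP) lies at the very end of the fingers, on their centre line; the grasp point (between the pads) lies 19 mm behind it; z points along the fingers, y is the line along which they close (so a half turn about z gives the same grasp; the last joint's range is limited). The gripper opens to 88 mm and grips with 3 to 60 N. Pads are 20 mm wide; open, the fingers measure 115 mm over their backs; the gripper's body (75 mm by 178 mm) begins 61 mm behind the grasp point.
Start: joints at [-0.057, 0.091, 1.231, -0, 1.82, -0.057], TCP at [0.6, -0, 0.223] pointing down, gripper open.
Joint ranges: [-2.87, 2.87], [-0.86, 2.18], [0.17, 2.46], [-1.51, 4.65], [0.06, 2.69], [-2.65, 2.65]. Speed limits (rad/s): [2.57, 2.57, 3.01, 3.14, 3.14, 3.14].

### API

Orientations are given as a unit quaternion [x, y, z, w].
In Python, from rig import readout, get_image, bot, models gives the robot as it stands.
- The arm moves only by the tool jog_arm, never from a script. Its argument "plan" is a list of rows, each an object with "slide": the shift along the tool's x, y, z each as a share of 1 m, from -1 to 1, a list of three; "dr": the turn, a rotation vector about the tool's x, y, z each as a share of 2 pi rad, from -1 to 1, a list of three. In form: [{"slide": [tx, ty, tz], "dr": [wx, wy, wz]}, ...]. A call has 1 to 12 rows; each row is the pose to reach, as a shift and turn from the pose commanded when the call began, along the tool's axes at that moment, turning the shorter way round; what a row does not reach only later rows make up. A row lasts 1/10 s, in which the tool goes at most 50 mm and 8.59 degrees, less where a joint would pass 70% of its speed; a pose out of reach is approached as far as the arm can. A call with a number of a shift or a turn outside -1 to 1 is refused whole. A call with a gripper value outside its range is refused whole. "gripper" is the opening, from -1 (shut) to 1 (fully open), set as the call begins (left out, the last holds). The fingers move at their own pace and stop on an object; "squeeze" is the grip in N (left out, the last holds). Time passes only in rows, so rows that repeat a pose let the fingers close. It gives the time, the measured TCP pose, the force, the opening and the grip force at its end, in the units of the state.
- readout.state(): the state, without advancing time (a new reading comes with each control period).
- get_image(name): name is "scene" or "side" or "wrist"; returns a dict with "pixels" (400x640x3 uint8, red, green, blue), "depth" (400x640 float32, m along the optical axis (not along the pixel's ray), 0 where there is no reading), "K" (3x3 intrinsics, pixels), "extrinsics" (4x4, takes a point from camera to world coordinates). Camera axes: x right, y up, looking along -z (the intrinsics and any distortion apply to the point x, -y, -z); pixel columns grow to the right and rows downward; lengths in m; the calibration is good to about 2 mm. A picture is of the moment at which its call begins.
- bot.job_done(): hands the job in; it is judged then, once.
Trained networks look in a picture, given as the dict that the camera call returned (one of the last four; its "shot" number tells which), for a name from the list of things; names that differ only in an ending like _2 or _b are one class to them, and where a whole thing is asked for, a point or a joint stands for the part that bears it (a point fixed in the world has none). Each returns a list of dicts, best first, with "p" (0 to 1); they miss things now and then, are a little off and sometimes report something else, mostly with a low value. They report only what shows in the picture. A call takes as long as a camera call. They do not tell look-alikes from the thing itself.
- models.find_in(picture, label): "at" ([column, row] in pixels, amid what is visible of it).
- models.trace(picture, label): "pixels" (400x640 bool, what is visible of it) and "at" ([column, row] in pixels, amid what is visible of it).
- models.pinpoint(picture, label): "at" ([column, row] in pixels: a listed point, or the origin of a listed thing).
The state is a dict: "clock": time; "q": joint angles; "qd": joint speeds; "effort": joint torques, N m; "tool_pos": TCP position; "tool_rot": TCP orientation; "force": force on the tool from outside, world axes, zero at the start; "torque": the same for the moment, N m; "width": opening from 0.0 (shut) to 1.0 (fully open); "grip_force": force on a finger pad.
Only numpy, scipy, OpenCV 4.12 (cv2) and the standard library are available. Lean on these libraries where they do the work, as an engineer would, in place of code of your own. Each camera call takes 0.05 s, during which the arm holds its last target. There are 200 camera calls.

### The job

Four fresh pastries have come out on the paper-lined baking sheet: a ring doughnut, a muffin, an eclair and a berry tart. Restock the display: set each one upright in the middle of the empty paper of the display tray that holds its own kind, the eclair lying straight across its tray like the ones behind it. Set them down rather than dropping them, let go of all of them, and leave the sugar dredger and the napkin holder as they stand.

Things in the scene. Friction and masses are not known exactly. Their poses are not given: they have to be found in the camera images.
- doughnut: Loose golden glazed ring doughnut, 64 mm across, 26 mm high, hole 12 mm (too small for a finger), about 45 g. Starts flat on the baking sheet. Origin: centre of its underside; z up. Grip it across its 64 mm.
- muffin: Loose dark chocolate muffin in a white pleated paper case, about 58 mm across (dome 61), 58 mm high, about 90 g. Starts upright on the baking sheet. Origin: centre of its underside; z up.
- eclair: Loose eclair: golden oblong bun with dark chocolate glaze and cream dots, 96 mm long (its x axis), 38 mm wide (its y axis), 39 mm high, about 75 g. Starts on the baking sheet with its length roughly along world x, up to 0.55 rad off. Origin: centre of its underside; z up. Grip it across its 38 mm width.
- tart: Loose straight-sided tart, golden crust filled with red berries, 64 mm across, crust 22 mm high, berries to 30 mm, about 80 g. Starts on the baking sheet. Origin: centre of its underside; z up.
- tray_doughnut: Fixed display tray with two golden ring doughnuts. All four trays: black floor, bright rim, 270 mm long (their x, away from the robot), 130 mm wide (y), floor 4 mm thick, rim 10 mm high. Origin: on the underside, right below the centre of the EMPTY white paper (round, scalloped, 95 mm) at the end near the robot, 50 mm from the outside of the near rim. The paper lies 4 mm above the origin.
- tray_muffin: Fixed display tray with two chocolate muffins in white cases; sizes, empty round paper and origin as tray_doughnut. In all four trays the two pastries shown are fixed, centred 98 mm and 178 mm beyond the origin along the tray's +x, and a blank price ticket 52 mm tall stands beyond the far rim.
- tray_eclair: Fixed display tray with two chocolate eclairs lying across it (length along the tray's y); sizes and origin as tray_doughnut, but its empty white paper is a rectangle, 60 mm along the tray's x by 116 mm along its y. The new eclair lies across too, length along the tray's y, either way round.
- tray_tart: Fixed display tray with two red berry tarts; sizes, empty round paper and origin as tray_doughnut.
- sugar_dredger: Bystander: loose steel sugar dredger with a handle, 62 mm across, 116 mm tall, standing beside the baking sheet. Origin: centre of its underside. The baking sheet is fixed: 530 mm long (about along world y), 162 mm wide, floor 3 mm above the counter, rim 20 mm high; the pastries stand along it in a row, about 125 mm apart, nearer the robot than the trays.
- napkin_block: Bystander: loose wooden holder with white paper napkins, 100 x 100 mm, 66 mm tall, standing to the other side. Origin: centre of its underside.
Not all that is in view belongs to the job. Leave any black look-alike of the doughnut alone. What is shaped like the tart but turquoise is not meant.

How it is judged:
By the outcome, as a careful person would: the job done as asked, in the order asked, and still so for the second after the job is handed in, with the robot touching nothing.
It also fails if it takes over 99 s, if anything falls off the work surface, if the arm or the gripper's body presses on something with over 40 N, if the wrist force passes 120 N, or if a joint passes its speed limit or range.

## Working session

There is one attempt and no reset: what is moved stays moved. The work goes in short steps, Python scripts to look and compute and a tool call to move; the robot and the scene stay as the last step left them, time stands still between calls to the robot, and variables do not carry over. Pictures are saved under pics/ and viewed, at most 14 in all, crops included, and the job is handed in when it is done.

Besides the shell and the picture viewer there is one more tool, called after ">>>" as a command line: name --argument value ..., lists and objects as JSON in quotes. jog_arm: Moves the arm, as the interface text tells. Its arguments: {"type":"object","properties":{"plan":{"type":"array","items":{"type":"object","properties":{"slide":{"type":"array","items":{"type":"number","minimum":-1,"maximum":1}},"dr":{"type":"array","items":{"type":"number","minimum":-1,"maximum":1}}}}},"gripper":{"type":"number"},"squeeze":{"type":"number"}},"required":["plan"]}

```bash
mkdir -p pics; cat > h.py <<'E'
import numpy as np, cv2
from rig import readout, get_image, bot, models
def save(im,name,crop=None,s=1):
    p=im["pixels"][:,:,::-1]
    if crop: c0,r0,c1,r1=crop; p=p[r0:r1,c0:c1]
    cv2.imwrite("pics/"+name,cv2.resize(p,None,fx=s,fy=s,interpolation=cv2.INTER_CUBIC))
def cloud(im):
    d=im["depth"]; K=im["K"]; v,u=np.mgrid[0:400,0:640]
    P=np.stack([(u-K[0,2])/K[0,0]*d,-(v-K[1,2])/K[1,1]*d,-d],-1)
    E=im["extrinsics"]; W=P@E[:3,:3].T+E[:3,3]; W[d==0]=np.nan
    return W
E
python3 - <<'E'
from h import *
s=readout.state(); print(s["clock"],s["tool_pos"],s["tool_rot"],s["width"])
for n in("scene","side"):
    im=get_image(n); save(im,n+"0.png"); W=cloud(im); print(n,im["extrinsics"][:3,3].round(2),[k for k in im])
    for l in "doughnut muffin eclair tart tray_doughnut tray_muffin tray_eclair tray_tart sugar_dredger napkin_block".split():
        for t in models.trace(im,l)[:4]:
            w=W[t["pixels"]]; 
            print(l,round(t["p"],2),np.round(t["at"]),len(w),np.nanmedian(w,0).round(3),"top",np.nanpercentile(w[:,2],97).round(3))
E
```

```text
0.0 [5.99715123e-01 7.41934108e-06 2.21518196e-01] [ 7.07107910e-01  7.07105002e-01 -6.43848591e-04 -7.11513305e-04] 0.9970983106878405
scene [1.74 0.43 0.97] ['pixels', 'depth', 'K', 'extrinsics', 'shot']
doughnut 0.62 [386. 181.] 185 [0.312 0.181 0.02 ] top 0.028
doughnut 0.57 [362. 201.] 235 [0.471 0.12  0.024] top 0.032
muffin 0.81 [394. 206.] 358 [0.483 0.236 0.043] top 0.06
eclair 0.72 [322. 195.] 202 [ 0.48  -0.012  0.033] top 0.042
tart 0.61 [289. 193.] 251 [ 0.479 -0.13   0.024] top 0.033
tart 0.61 [291. 164.] 190 [ 0.318 -0.175  0.021] top 0.247
tart 0.19 [463. 221.] 1375 [0.488 0.449 0.048] top 0.064
tray_doughnut 0.97 [321. 261.] 3368 [0.769 0.088 0.005] top 0.042
tray_doughnut 0.38 [190. 175.] 585 [ 0.538 -0.45   0.067] top 0.113
tray_muffin 0.67 [396. 206.] 324 [0.485 0.235 0.043] top 0.06
tray_muffin 0.66 [386. 270.] 3480 [0.758 0.274 0.006] top 0.06
tray_eclair 0.59 [264. 248.] 3008 [ 0.762 -0.084  0.007] top 0.044
tray_eclair 0.18 [361. 205.] 230 [0.473 0.119 0.024] top 0.032
tray_tart 0.61 [213. 239.] 2809 [ 0.771 -0.25   0.006] top 0.041
sugar_dredger 0.91 [190. 17
[... 673 characters left out ...]
3
eclair 0.18 [252. 118.] 1300 [0.458 0.421 0.049] top 0.064
tart 0.59 [271. 291.] 773 [ 0.294 -0.188  0.023] top 0.03
tart 0.58 [336. 251.] 624 [ 0.459 -0.149  0.026] top 0.033
tray_doughnut 0.88 [390. 165.] 3366 [0.738 0.07  0.005] top 0.033
tray_muffin 0.83 [354. 131.] 2411 [0.714 0.246 0.005] top 0.061
tray_muffin 0.38 [251. 114.] 1189 [0.455 0.421 0.05 ] top 0.064
tray_eclair 0.79 [420. 203.] 4359 [ 0.729 -0.105  0.005] top 0.043
tray_tart 0.94 [464. 253.] 5942 [ 0.737 -0.271  0.005] top 0.035
sugar_dredger 0.84 [441. 356.] 1853 [ 0.503 -0.475  0.099] top 0.115
napkin_block 0.67 [253. 117.] 1267 [0.456 0.421 0.049] top 0.064
napkin_block 0.2 [292. 182.] 342 [0.455 0.102 0.026] top 0.032
```

View images.

View pics/scene0.png

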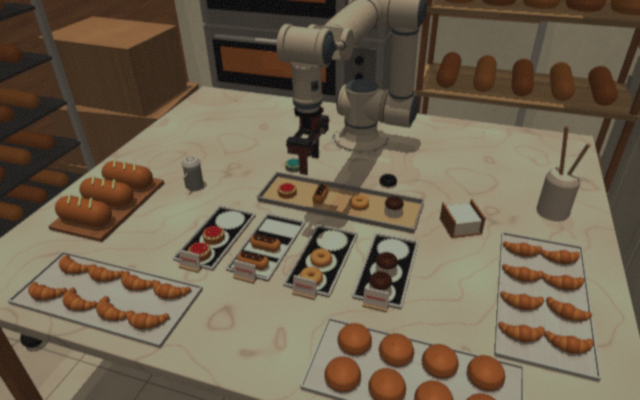

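View pics/side0.png

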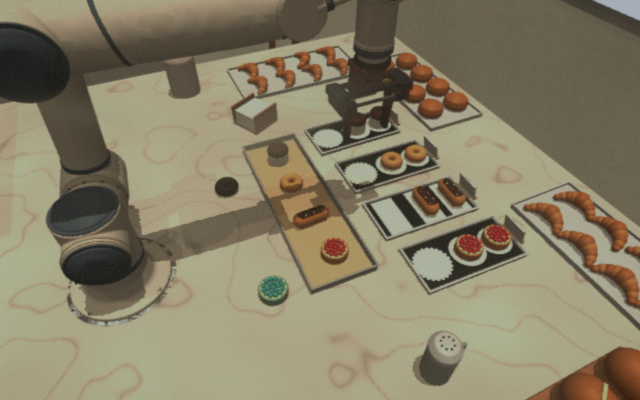

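```bash
cat > m.py <<'E'
from h import *
ims=[get_image(n) for n in("scene","side")]
A=np.concatenate([cloud(i).reshape(-1,3) for i in ims]); C=np.concatenate([i["pixels"].reshape(-1,3) for i in ims]).astype(int)
src=np.repeat([0,1],256000)
def near(c,r,lo,hi,m=True): return (np.hypot(A[:,0]-c[0],A[:,1]-c[1])<r)&(A[:,2]>lo)&(A[:,2]<hi)&m
for n,c,lo,hi in(("doughnut",(.462,.112),.012,.036),("muffin",(.47,.224),.02,.068),("tart",(.469,-.14),.012,.04),("eclair",(.465,-.023),.012,.05)):
    for s in (0,1,2):
        k=near(c,.07,lo,hi,True if s==2 else src==s); p=A[k]; xy=p[:,:2].astype(np.float32)
        print(n,s,len(p),"circ",np.round(cv2.minEnclosingCircle(xy)[0],4),round(cv2.minEnclosingCircle(xy)[1],4),"rect",np.round(np.array(cv2.minAreaRect(xy)[0]),4),np.round(cv2.minAreaRect(xy)[1],4),round(cv2.minAreaRect(xy)[2],1),"ztop",np.percentile(p[:,2],98).round(4))
for n,c in(("tray_doughnut",(.66,.08)),("tray_muffin",(.66,.26)),("tray_eclair",(.66,-.095)),("tray_tart",(.66,-.26))):
  for s in (0,1):
    k=near((c[0]-.0,c[1]),.11,-.004,.009,(src==s)&(C.min(1)>120)); 
    im=np.zeros(256000,np.uint8); im[np.where(k)[0]-s*256000]=1
    nl,L,st,ct=cv2.connectedComponentsWithStats(im.reshape(400,640),connectivity=4)
    for j in np.argsort(-st[1:,4])[:2]+1:
        xy=A[s*256000:(s+1)*256000][(L==j).ravel()][:,:2].astype(np.float32); r=cv2.minAreaRect(xy); q=cv2.minEnclosingCircle(xy)
        print(n,s,len(xy),ct[j].round(),"mean",xy.mean(0).round(4),"circ",np.round(q[0],4),round(q[1],4),"rect",np.round(r[0],4),np.round(r[1],4),round(r[2],1))
im=get_image("wrist"); save(im,"wrist0.png"); print(im["extrinsics"].round(3),im["K"][0,0])
E
python3 m.py
```

```text
doughnut 0 211 circ [0.463  0.1179] 0.0316 rect [0.4646 0.118 ] [0.0575 0.0611] 38.6 ztop 0.0326
doughnut 1 347 circ [0.4568 0.111 ] 0.0312 rect [0.4562 0.1105] [0.0588 0.0601] 16.0 ztop 0.0314
doughnut 2 558 circ [0.4609 0.1142] 0.0355 rect [0.4603 0.1143] [0.0693 0.0609] 40.2 ztop 0.0321
muffin 0 279 circ [0.4697 0.2348] 0.0309 rect [0.4688 0.2342] [0.0567 0.0584] 51.8 ztop 0.0608
muffin 1 362 circ [0.4622 0.224 ] 0.0295 rect [0.4617 0.2236] [0.0495 0.0578] 68.1 ztop 0.0607
muffin 2 641 circ [0.4671 0.229 ] 0.0352 rect [0.466  0.2295] [0.0649 0.0594] 59.9 ztop 0.0607
tart 0 233 circ [ 0.4849 -0.1406] 0.0543 rect [ 0.4859 -0.1364] [0.0646 0.1035] 88.9 ztop 0.0341
tart 1 621 circ [ 0.4855 -0.1381] 0.0548 rect [ 0.4848 -0.1391] [0.1066 0.0671] 5.1 ztop 0.0337
tart 2 854 circ [ 0.4857 -0.1384] 0.0548 rect [ 0.4846 -0.1384] [0.1063 0.0702] 3.3 ztop 0.0338
eclair 0 211 circ [ 0.4645 -0.0181] 0.0455 rect [ 0.4643 -0.0172] [0.0903 0.0362] 1.1 ztop 0.0435
eclair 1 522 circ [ 0.4711 -0.0224] 0.0639 rect [ 0.471  -0.0265] [0.127  0.0336] 2.6 ztop 0.0431
eclair 2 733 circ [ 0.4711 -0.0224] 0.0
[... 1484 characters left out ...]
0.0946] 0.0659 rect [ 0.6482 -0.0934] [0.1208 0.0605] 87.5
tray_tart 0 337 [229. 220.] mean [ 0.6554 -0.2577] circ [ 0.655  -0.2607] 0.0471 rect [ 0.6549 -0.258 ] [0.0875 0.0852] 13.0
tray_tart 0 170 [252. 214.] mean [ 0.5998 -0.2035] circ [ 0.6037 -0.2108] 0.0742 rect [ 0.5981 -0.2052] [0.1482 0.0522] 44.8
tray_tart 1 2396 [425. 276.] mean [ 0.6246 -0.2757] circ [ 0.6598 -0.2599] 0.11 rect [ 0.6468 -0.2637] [0.193  0.2125] 0.9
tray_tart 1 964 [432. 264.] mean [ 0.6557 -0.2599] circ [ 0.6563 -0.2594] 0.0473 rect [ 0.6557 -0.2595] [0.0932 0.0888] 30.9
[[ 1.     0.    -0.001  0.601]
 [ 0.     0.963  0.268  0.073]
 [ 0.001 -0.268  0.963  0.385]
 [ 0.     0.     0.     1.   ]] 344.43546033193195
```

View pics/wrist0.png

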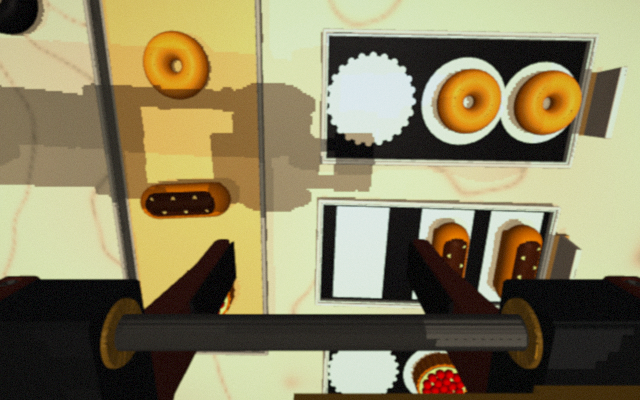

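Side picture: the golden doughnut stands on the sheet at (291,184); a black look-alike is off the sheet at (227,186). The red tart is on the sheet at (336,250); a turquoise look-alike is off it at (272,290). In the wrist picture the golden doughnut is at (176,64) and the eclair at (185,200). The doughnut paper is at (372,98) and the eclair paper at (360,252). I'll shift the wrist camera to measure more precisely.

>>> jog_arm --plan '[{"slide": [0.13,0,0],"dr": [0,0,0]},{"slide": [0.13,0,0],"dr": [0,0,0]},{"slide": [0.13,0,0],"dr": [0,0,0]},{"slide": [0.13,0,0],"dr": [0,0,0]},{"slide": [0.13,0,0],"dr": [0,0,0]}]'

```text
clock: 1.75
tool_pos: [0.5999, 0.1303, 0.2225]
tool_rot: [0.707, 0.708, -0.0, 0.0]
force: [-1.0, -0.7, -0.6]
width: 1.005
grip_force: 0.0
```

```bash
cat > w.py <<'E'
from h import *
import sys
im=get_image("wrist"); save(im,sys.argv[1]); W=cloud(im); P=im["pixels"].astype(int)
print(readout.state()["clock"],readout.state()["tool_pos"])
hsv=cv2.cvtColor(im["pixels"],cv2.COLOR_RGB2HSV)
def rep(tag,mask,amin=250):
    nl,L,st,ct=cv2.connectedComponentsWithStats(mask.astype(np.uint8),connectivity=4)
    for j in range(1,nl):
        if st[j,4]<amin: continue
        p=W[L==j]; xy=p[:,:2].astype(np.float32); r=cv2.minAreaRect(xy); q=cv2.minEnclosingCircle(xy)
        print(tag,st[j,4],ct[j].round(),"bbox",st[j,:4],"mean",p.mean(0).round(4),"circ",np.round(q[0],4),round(q[1],4),"rect",np.round(r[0],4),np.round(r[1],4),round(r[2],1),"ztop",np.percentile(p[:,2],97).round(4))
rep("paper",(P.min(2)>150)&(hsv[:,:,1]<40)&(W[:,:,2]<.009)&(W[:,:,2]>-.003)&(W[:,:,0]>.57),800)
rep("obj",(W[:,:,2]>.014)&(W[:,:,2]<.08)&(W[:,:,0]>.405)&(W[:,:,0]<.535))
E
python3 w.py wrist1.png
```

```text
1.8 [0.60003624 0.12949003 0.22256332]
paper 6805 [358.  45.] bbox [312   0  93  95] mean [0.6378 0.2675 0.0052] circ [0.6377 0.2671] 0.0476 rect [0.6385 0.2644] [0.0933 0.0882] 0.0 ztop 0.0067
paper 1895 [439.  54.] bbox [411   0  80  91] mean [0.7211 0.2588 0.0052] circ [0.7356 0.2678] 0.0441 rect [0.7275 0.2634] [0.0688 0.0876] 28.9 ztop 0.0067
paper 4336 [367. 219.] bbox [327 180  81  77] mean [0.6542 0.082  0.0054] circ [0.6532 0.0835] 0.0474 rect [0.6546 0.0797] [0.0937 0.0859] 19.8 ztop 0.0067
paper 2207 [471. 211.] bbox [413 183 142  72] mean [0.7739 0.0921 0.0054] circ [0.7884 0.0846] 0.0811 rect [0.7874 0.0802] [0.0871 0.1604] 86.7 ztop 0.0069
paper 1527 [355. 367.] bbox [332 351  48  34] mean [ 0.6462 -0.1217  0.0055] circ [ 0.6462 -0.1224] 0.0393 rect [ 0.6465 -0.1226] [0.0613 0.0538] 0.3 ztop 0.0069
obj 3936 [176.  78.] bbox [140  44  75  69] mean [0.4696 0.2313 0.0531] circ [0.4634 0.232 ] 0.0306 rect [0.4642 0.2318] [0.0587 0.0594] 0.1 ztop 0.0621
obj 2598 [189. 192.] bbox [160 164  60  57] mean [0.461  0.1194 0.0278] circ [0.4575 0.1168] 0.0317 rect [0.4586 0.1174] [0.0602 0.0629] 34.7 ztop 0.0322
obj 292 [230. 304.] bbox [219 291  20  23] mean [ 0.4959 -0.0126  0.0318] circ [ 0.4966 -0.0158] 0.0131 rect [ 0.4968 -0.0153] [0.0162 0.0214] 52.1 ztop 0.0412
obj 1681 [213. 382.] bbox [187 362  54  38] mean [ 0.4662 -0.1252  0.0279] circ [ 0.4629 -0.1363] 0.0332 rect [ 0.4636 -0.1285] [0.0498 0.0651] 89.2 ztop 0.0341
```

>>> jog_arm --plan '[{"slide": [-0.28,0,0],"dr": [0,0,0]},{"slide": [-0.28,0,0],"dr": [0,0,0]},{"slide": [-0.28,0,0],"dr": [0,0,0]},{"slide": [-0.28,0,0],"dr": [0,0,0]},{"slide": [-0.28,0,0],"dr": [0,0,0]},{"slide": [-0.28,0,0],"dr": [0,0,0]},{"slide": [-0.28,0,0],"dr": [0,0,0]},{"slide": [-0.28,0,0],"dr": [0,0,0]},{"slide": [-0.28,0,0],"dr": [0,0,0]}]'

```text
clock: 2.7
tool_pos: [0.5999, -0.1498, 0.2228]
tool_rot: [0.707, 0.707, 0.0, -0.0]
force: [-0.4, 0.9, 0.3]
width: 1.0
grip_force: 0.0
```

```bash
python3 w.py wrist2.png
```

```text
2.75 [ 0.60001377 -0.14924333  0.22284239]
paper 4542 [368. 109.] bbox [336  66  61 113] mean [ 0.6511 -0.075   0.0052] circ [ 0.6473 -0.0903] 0.0646 rect [ 0.6472 -0.0904] [0.1163 0.0605] 88.1 ztop 0.0067
paper 2043 [446. 121.] bbox [421  69  71 112] mean [ 0.7347 -0.0887  0.0052] circ [ 0.7446 -0.0935] 0.0645 rect [ 0.7452 -0.0937] [0.1163 0.061 ] 88.1 ztop 0.0067
paper 1845 [518. 125.] bbox [493  72  75 112] mean [ 0.8132 -0.0925  0.0053] circ [ 0.8254 -0.0964] 0.0644 rect [ 0.8255 -0.0965] [0.116 0.062] 87.8 ztop 0.0068
paper 4127 [366. 266.] bbox [329 230  77  72] mean [ 0.6557 -0.2565  0.0054] circ [ 0.6558 -0.2578] 0.0477 rect [ 0.656  -0.2575] [0.0932 0.0931] 8.1 ztop 0.0068
paper 1138 [485. 253.] bbox [430 235 117  65] mean [ 0.796  -0.2405  0.0055] circ [ 0.7997 -0.2358] 0.0714 rect [ 0.8005 -0.2349] [0.0816 0.1204] 49.1 ztop 0.0069
obj 3976 [169.  50.] bbox [119  28 102  46] mean [ 0.46   -0.0224  0.0373] circ [ 0.4563 -0.021 ] 0.0466 rect [ 0.4562 -0.0207] [0.0929 0.0378] 2.6 ztop 0.0435
obj 1134 [223. 215.] bbox [146  72 117 171] mean [ 0.4915 -0.1891  0.0214] circ [ 0.4721 -0.1292] 0.1094 rect [ 0.4702 -0.1294] [0.1798 0.1297] 90.0 ztop 0.0242
obj 3044 [192. 169.] bbox [159 139  66  62] mean [ 0.4661 -0.1356  0.029 ] circ [ 0.4629 -0.1374] 0.0332 rect [ 0.4634 -0.1374] [0.0645 0.0648] 19.1 ztop 0.0341
```

View pics/wrist1.png

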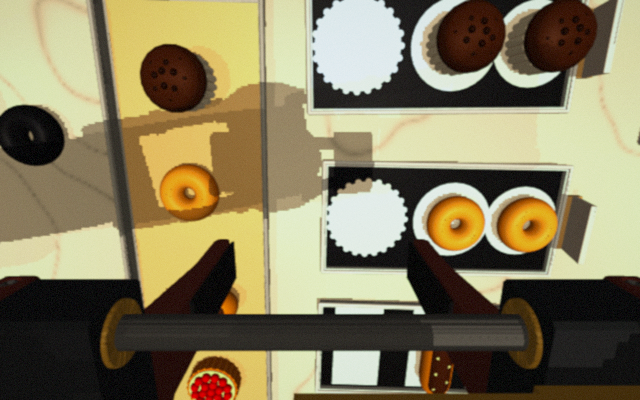

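View pics/wrist2.png

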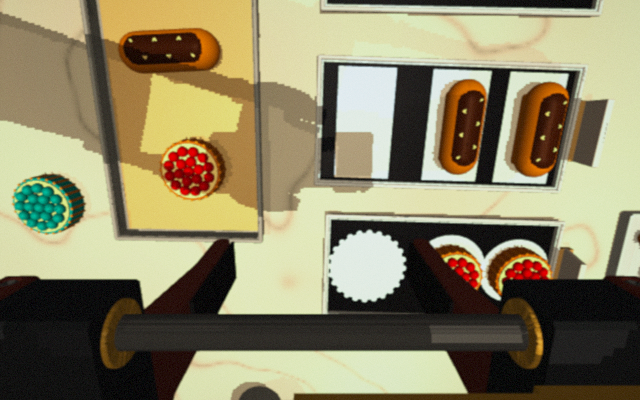

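Candidates in wrist1/wrist2:
- **Doughnut:** golden at (189,192) on the sheet, or black at (30,135) off it. Golden is the one meant.
- **Tart:** red at (192,169) on the sheet, or turquoise at (47,203) off it. Red is the one meant.

I'll confirm both in one crop.

```bash
python3 -c "
import cv2,numpy as np
a=cv2.imread('pics/wrist1.png')[95:255,0:250];b=cv2.imread('pics/wrist2.png')[95:255,0:250]
cv2.imwrite('pics/crop1.png',cv2.resize(np.hstack([a,b]),None,fx=1.6,fy=1.6,interpolation=cv2.INTER_CUBIC))"
```

```text
(no output)
```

View pics/crop1.png

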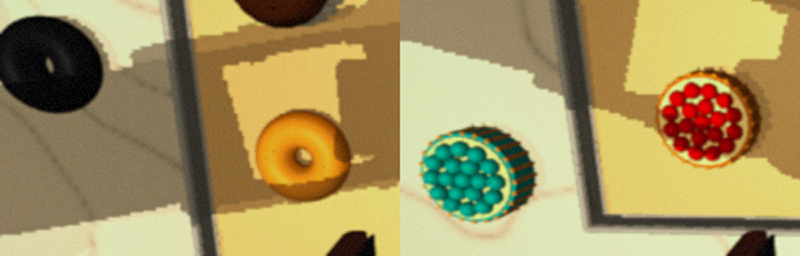

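>>> jog_arm --plan '[{"slide": [0.267,-0.142,0.103],"dr": [0,0,0.25]},{"slide": [0.267,-0.142,0.103],"dr": [0,0,0.25]},{"slide": [0.267,-0.142,0.103],"dr": [0,0,0.25]},{"slide": [0.267,-0.142,0.103],"dr": [0,0,0.25]},{"slide": [0.267,-0.142,0.103],"dr": [0,0,0.25]},{"slide": [0.267,-0.142,0.103],"dr": [0,0,0.25]},{"slide": [0.267,-0.142,0.103],"dr": [0,0,0.25]},{"slide": [0.267,-0.142,0.103],"dr": [0,0,0.25]},{"slide": [0.267,-0.142,0.103],"dr": [0,0,0.25]},{"slide": [0.267,-0.142,0.103],"dr": [0,0,0.25]},{"slide": [0.267,-0.142,0.103],"dr": [0,0,0.25]},{"slide": [0.267,-0.142,0.103],"dr": [0,0,0.25]}]'

```text
clock: 3.95
tool_pos: [0.4576, 0.118, 0.1199]
tool_rot: [1.0, 0.001, 0.0, -0.0]
force: [-0.2, 0.2, 0.2]
width: 1.002
grip_force: 0.0
```

The crop confirms it: the golden ring at (303,155) and the red tart at (705,118) are inside the sheet rim, and the black and turquoise ones are outside. Next I'll descend to the doughnut and grip it.

>>> jog_arm --plan '[{"slide": [0,0,0.05],"dr": [0,0,0]},{"slide": [0,0,0.09],"dr": [0,0,0]},{"slide": [0,0,0.103],"dr": [0,0,0]},{"slide": [0,0,0.113],"dr": [0,0,0]},{"slide": [0,0,0.113],"dr": [0,0,0]}]'

```text
clock: 4.45
tool_pos: [0.458, 0.1172, 0.0068]
tool_rot: [1.0, 0.001, -0.0, 0.0]
force: [0.3, -0.3, -0.0]
width: 1.002
grip_force: 0.0
```

>>> jog_arm --plan '[{"slide": [0,0,0]},{"slide": [0,0,0]},{"slide": [0,0,0]},{"slide": [0,0,0]},{"slide": [0,0,0]},{"slide": [0,0,0]},{"slide": [0,0,0]},{"slide": [0,0,0]}]' --gripper -1 --squeeze 10

```text
validation failed for argument at $.pl...
```

>>> jog_arm --plan '[{"slide": [0,0,0],"dr": [0,0,0]},{"slide": [0,0,0],"dr": [0,0,0]},{"slide": [0,0,0],"dr": [0,0,0]},{"slide": [0,0,0],"dr": [0,0,0]},{"slide": [0,0,0],"dr": [0,0,0]},{"slide": [0,0,0],"dr": [0,0,0]},{"slide": [0,0,0],"dr": [0,0,0]}]' --gripper -1 --squeeze 10

```text
clock: 5.15
tool_pos: [0.4588, 0.1171, 0.0078]
tool_rot: [1.0, -0.0, 0.001, -0.0]
force: [-0.1, -0.2, 5.5]
width: 0.717
grip_force: 10.0
```

>>> jog_arm --plan '[{"slide": [0,0,-0.03],"dr": [0,0,0]},{"slide": [0,0,-0.07],"dr": [0,0,0]},{"slide": [0,0,-0.1],"dr": [0,0,0]},{"slide": [0,0,-0.1],"dr": [0,0,0]}]'

```text
clock: 5.55
tool_pos: [0.4603, 0.1174, 0.1116]
tool_rot: [1.0, 0.0, 0.004, -0.001]
force: [0.0, -0.3, -0.4]
width: 0.718
grip_force: 10.0
```

```bash
python3 -c "
from h import *
im=get_image('side'); save(im,'s1.png',(220,100,520,320),2)"
```

```text
(no output)
```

View pics/s1.png

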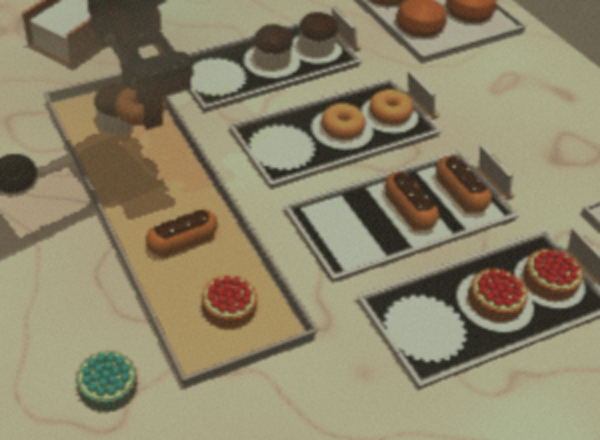

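>>> jog_arm --plan '[{"slide": [0.04,0.007,0],"dr": [0,0,0]},{"slide": [0.08,0.014,0],"dr": [0,0,0]},{"slide": [0.12,0.021,0],"dr": [0,0,0]},{"slide": [0.16,0.028,0],"dr": [0,0,0]},{"slide": [0.1955,0.034,0],"dr": [0,0,0]},{"slide": [0.1955,0.034,0],"dr": [0,0,0]},{"slide": [0.1955,0.034,0.04],"dr": [0,0,0]},{"slide": [0.1955,0.034,0.07],"dr": [0,0,0]},{"slide": [0.1955,0.034,0.07],"dr": [0,0,0]},{"slide": [0.1955,0.034,0.07],"dr": [0,0,0]}]'

```text
clock: 6.6
tool_pos: [0.652, 0.0831, 0.0356]
tool_rot: [1.0, 0.0, -0.002, 0.0]
force: [0.1, 0.3, 1.1]
width: 0.716
grip_force: 10.0
```

```bash
python3 -c "
from h import *
im=get_image('wrist'); save(im,'w3.png')"
```

```text
(no output)
```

View pics/w3.png

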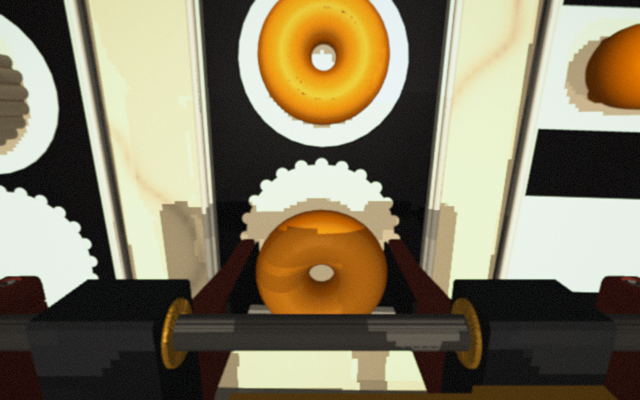

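Wrist picture: the doughnut, at (320,262), is held level and hangs centred over the scalloped paper at (320,215). I'll lower it.

>>> jog_arm --plan '[{"slide": [0,0,0.015],"dr": [0,0,0]},{"slide": [0,0,0.022],"dr": [0,0,0]},{"slide": [0,0,0.026],"dr": [0,0,0]},{"slide": [0,0,0.0285],"dr": [0,0,0]},{"slide": [0,0,0.0285],"dr": [0,0,0]},{"slide": [0,0,0.0285],"dr": [0,0,0]}]'

```text
clock: 7.25
tool_pos: [0.6537, 0.083, 0.0087]
tool_rot: [1.0, -0.0, 0.0, -0.0]
force: [-1.7, -0.2, 3.5]
width: 0.711
grip_force: 10.0
```

>>> jog_arm --plan '[{"slide": [0,0,0],"dr": [0,0,0]},{"slide": [0,0,0],"dr": [0,0,0]},{"slide": [0,0,0],"dr": [0,0,0]},{"slide": [0,0,-0.01],"dr": [0,0,0]},{"slide": [0,0,-0.03],"dr": [0,0,0]},{"slide": [0,0,-0.07],"dr": [0,0,0]},{"slide": [0,0,-0.11],"dr": [0,0,0]},{"slide": [0,0,-0.11],"dr": [0,0,0]},{"slide": [0,0,-0.11],"dr": [0,0,0]}]' --gripper 0.64

```text
clock: 8.15
tool_pos: [0.6545, 0.0831, 0.1207]
tool_rot: [1.0, -0.0, 0.002, -0.0]
force: [-0.1, -0.1, -1.2]
width: 0.823
grip_force: 0.0
```

```bash
cat > chk.py <<'E'
from h import *
import sys
s=readout.state(); print(s["clock"],s["tool_pos"].round(4) if hasattr(s["tool_pos"],"round") else s["tool_pos"])
im=get_image("wrist"); W=cloud(im); x,y,lo,hi=map(float,sys.argv[1:5])
k=(np.hypot(W[:,:,0]-x,W[:,:,1]-y)<.06)&(W[:,:,2]>lo)&(W[:,:,2]<hi)
nl,L,st,ct=cv2.connectedComponentsWithStats(k.astype(np.uint8),connectivity=4)
for j in np.argsort(-st[1:,4])[:3]+1:
    p=W[L==j]; xy=p[:,:2].astype(np.float32); q=cv2.minEnclosingCircle(xy); r=cv2.minAreaRect(xy)
    print(len(p),ct[j].round(),"circ",np.round(q[0],4),round(q[1],4),"rect",np.round(r[0],4),np.round(r[1],4),round(r[2],1),"ztop",np.percentile(p[:,2],97).round(4),"ext",xy.min(0).round(4),xy.max(0).round(4))
if len(sys.argv)>5: save(im,sys.argv[5])
E
python3 chk.py .6535 .083 .014 .04 w4.png
```

```text
8.15 [0.6545 0.0831 0.1207]
4693 [322. 211.] circ [0.6517 0.0827] 0.0319 rect [0.6521 0.0828] [0.0626 0.0624] 42.4 ztop 0.033 ext [0.6211 0.0514] [0.6833 0.1144]
1 [289. 264.] circ [0.6037 0.1105] 0.0001 rect [0.6037 0.1105] [0. 0.] 0.0 ztop 0.0141 ext [0.6037 0.1105] [0.6037 0.1105]
1 [291. 264.] circ [0.6037 0.1088] 0.0001 rect [0.6037 0.1088] [0. 0.] 0.0 ztop 0.0142 ext [0.6037 0.1088] [0.6037 0.1088]
```

View pics/w4.png

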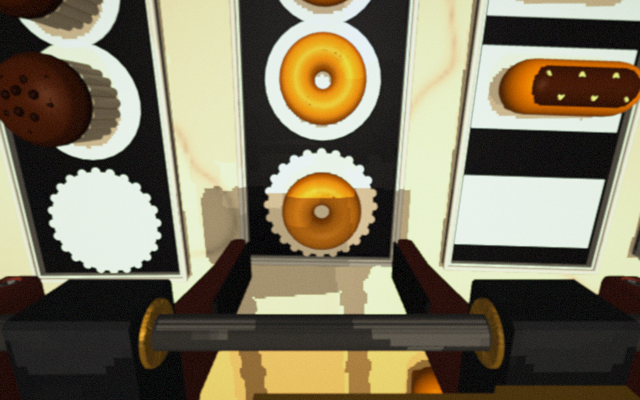

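Doughnut at (322,211) sits centred on its paper. The muffin is next.

>>> jog_arm --plan '[{"slide": [-0.04,-0.03,0],"dr": [0,0,0]},{"slide": [-0.08,-0.06,0],"dr": [0,0,0]},{"slide": [-0.12,-0.09,0],"dr": [0,0,0]},{"slide": [-0.16,-0.12,0],"dr": [0,0,0]},{"slide": [-0.19,-0.149,0],"dr": [0,0,0]},{"slide": [-0.19,-0.149,0],"dr": [0,0,0]},{"slide": [-0.19,-0.149,0.04],"dr": [0,0,0]},{"slide": [-0.19,-0.149,0.08],"dr": [0,0,0]},{"slide": [-0.19,-0.149,0.098],"dr": [0,0,0]},{"slide": [-0.19,-0.149,0.105],"dr": [0,0,0]},{"slide": [-0.19,-0.149,0.105],"dr": [0,0,0]}]' --gripper 1

```text
clock: 9.3
tool_pos: [0.4628, 0.2311, 0.0113]
tool_rot: [1.0, -0.0, -0.002, 0.001]
force: [-0.5, 0.2, 0.3]
width: 1.002
grip_force: 0.0
```

>>> jog_arm --plan '[{"slide": [0,0,0],"dr": [0,0,0]},{"slide": [0,0,0],"dr": [0,0,0]},{"slide": [0,0,0],"dr": [0,0,0]},{"slide": [0,0,0],"dr": [0,0,0]},{"slide": [0,0,0],"dr": [0,0,0]},{"slide": [0,0,0],"dr": [0,0,0]},{"slide": [0,0,0],"dr": [0,0,0]}]' --gripper -1 --squeeze 10

```text
clock: 10.0
tool_pos: [0.464, 0.2322, 0.014]
tool_rot: [1.0, 0.0, 0.001, -0.0]
force: [-0.7, -0.2, 4.4]
width: 0.657
grip_force: 10.0
```

>>> jog_arm --plan '[{"slide": [0,0,-0.02],"dr": [0,0,0]},{"slide": [0,0,-0.05],"dr": [0,0,0]},{"slide": [0,0,-0.08],"dr": [0,0,0]},{"slide": [0,0,-0.11],"dr": [0,0,0]},{"slide": [0,0,-0.11],"dr": [0,0,0]}]'

```text
clock: 10.5
tool_pos: [0.4653, 0.2329, 0.1277]
tool_rot: [1.0, 0.0, 0.003, -0.001]
force: [0.6, -0.0, -0.8]
width: 0.655
grip_force: 10.0
```

```bash
python3 chk.py .4634 .232 .11 .20 w5.png
```

```text
10.5 [0.4653 0.2329 0.1277]
17427 [322. 272.] circ [0.4771 0.2327] 0.0415 rect [0.4753 0.2327] [0.0828 0.0382] 89.7 ztop 0.189 ext [0.4561 0.1913] [0.4945 0.274 ]
364 [321. 354.] circ [0.4417 0.2328] 0.0134 rect [0.4422 0.2328] [0.0081 0.0265] 2.0 ztop 0.1719 ext [0.438  0.2195] [0.4463 0.2461]
274 [414. 362.] circ [0.4605 0.2022] 0.0066 rect [0.4605 0.2024] [0.001 0.013] 89.3 ztop 0.1997 ext [0.454  0.2019] [0.467  0.2028]
```

View pics/w5.png

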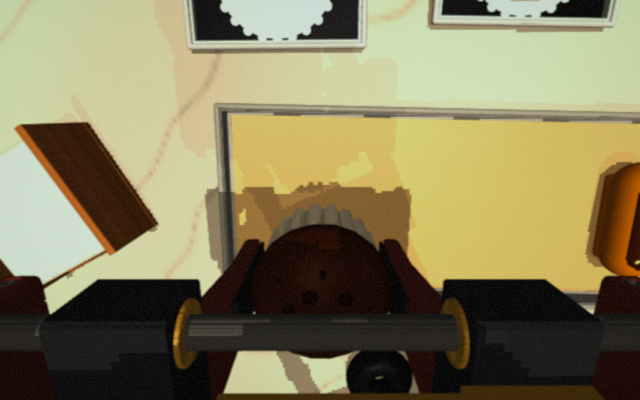

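Muffin is held upright at (322,290).

>>> jog_arm --plan '[{"slide": [0.04,-0.008,0],"dr": [0,0,0]},{"slide": [0.08,-0.016,0],"dr": [0,0,0]},{"slide": [0.12,-0.024,0],"dr": [0,0,0]},{"slide": [0.15,-0.03,0],"dr": [0,0,0]},{"slide": [0.174,-0.035,0],"dr": [0,0,0]},{"slide": [0.174,-0.035,0],"dr": [0,0,0]},{"slide": [0.174,-0.035,0.04],"dr": [0,0,0]},{"slide": [0.174,-0.035,0.07],"dr": [0,0,0]},{"slide": [0.174,-0.035,0.09],"dr": [0,0,0]},{"slide": [0.174,-0.035,0.1],"dr": [0,0,0]},{"slide": [0.174,-0.035,0.105],"dr": [0,0,0]},{"slide": [0.174,-0.035,0.105],"dr": [0,0,0]}]'

```text
clock: 11.75
tool_pos: [0.637, 0.2669, 0.0178]
tool_rot: [1.0, 0.0, -0.0, 0.0]
force: [-0.8, -0.5, -0.5]
width: 0.658
grip_force: 10.0
```

>>> jog_arm --plan '[{"slide": [0,0,0.002],"dr": [0,0,0]},{"slide": [0,0,0.0035],"dr": [0,0,0]},{"slide": [0,0,0.0035],"dr": [0,0,0]},{"slide": [0,0,0.0035],"dr": [0,0,0]}]'

```text
clock: 12.15
tool_pos: [0.6378, 0.2671, 0.0152]
tool_rot: [1.0, -0.0, 0.0, -0.0]
force: [0.6, -0.2, -2.5]
width: 0.658
grip_force: 10.0
```

>>> jog_arm --plan '[{"slide": [0,0,0],"dr": [0,0,0]},{"slide": [0,0,0],"dr": [0,0,0]},{"slide": [0,0,0],"dr": [0,0,0]},{"slide": [0,0,-0.01],"dr": [0,0,0]},{"slide": [0,0,-0.03],"dr": [0,0,0]},{"slide": [0,0,-0.06],"dr": [0,0,0]},{"slide": [0,0,-0.1],"dr": [0,0,0]},{"slide": [0,0,-0.12],"dr": [0,0,0]},{"slide": [0,0,-0.12],"dr": [0,0,0]}]' --gripper 0.6

```text
clock: 13.05
tool_pos: [0.6394, 0.2677, 0.1409]
tool_rot: [1.0, 0.0, 0.004, -0.002]
force: [0.6, 0.6, 0.9]
width: 0.803
grip_force: 0.0
```

```bash
python3 chk.py .6378 .267 .03 .07 w6.png
```

```text
13.05 [0.6394 0.2677 0.1409]
4562 [323. 213.] circ [0.6368 0.2667] 0.0305 rect [0.6372 0.2665] [0.0594 0.0591] 88.4 ztop 0.063 ext [0.6074 0.2368] [0.6668 0.2963]
```

View pics/w6.png

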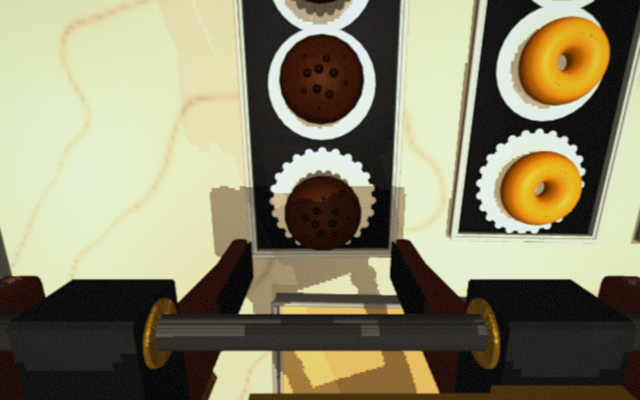

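Muffin at (323,213) is upright and centred on its paper. I'll move above the eclair and measure its angle.

>>> jog_arm --plan '[{"slide": [-0.03,0.04,-0.015],"dr": [0,0,0]},{"slide": [-0.05,0.08,-0.015],"dr": [0,0,0]},{"slide": [-0.08,0.12,-0.015],"dr": [0,0,0]},{"slide": [-0.1,0.16,-0.015],"dr": [0,0,0]},{"slide": [-0.13,0.2,-0.015],"dr": [0,0,0]},{"slide": [-0.155,0.24,-0.015],"dr": [0,0,0]},{"slide": [-0.181,0.2875,-0.015],"dr": [0,0,0]},{"slide": [-0.181,0.2875,-0.015],"dr": [0,0,0]},{"slide": [-0.181,0.2875,-0.015],"dr": [0,0,0]},{"slide": [-0.181,0.2875,-0.015],"dr": [0,0,0]}]' --gripper 1

```text
clock: 14.1
tool_pos: [0.4565, -0.0198, 0.1485]
tool_rot: [1.0, 0.0, -0.001, -0.0]
force: [-0.5, 0.9, -0.2]
width: 1.004
grip_force: 0.0
```

```bash
python3 chk.py .456 -.0207 .014 .06
```

```text
14.1 [ 0.4565 -0.0198  0.1485]
4347 [322. 200.] circ [ 0.4548 -0.0187] 0.0471 rect [ 0.4549 -0.0207] [0.094  0.0378] 2.5 ztop 0.0436 ext [ 0.4078 -0.0407] [ 0.5019 -0.001 ]
```

>>> jog_arm --plan '[{"slide": [-0.001,0,0.05],"dr": [0,0,-0.007]},{"slide": [-0.001,0,0.09],"dr": [0,0,-0.007]},{"slide": [-0.001,0,0.12],"dr": [0,0,-0.007]},{"slide": [-0.001,0,0.135],"dr": [0,0,-0.007]},{"slide": [-0.001,0,0.141],"dr": [0,0,-0.007]},{"slide": [-0.001,0,0.141],"dr": [0,0,-0.007]},{"slide": [-0.001,0,0.141],"dr": [0,0,-0.007]}]'

```text
clock: 14.85
tool_pos: [0.4568, -0.0204, 0.0104]
tool_rot: [1.0, 0.022, 0.001, 0.0]
force: [0.8, -0.1, 0.7]
width: 1.005
grip_force: 0.0
```

>>> jog_arm --plan '[{"slide": [0,0,0],"dr": [0,0,0]},{"slide": [0,0,0],"dr": [0,0,0]},{"slide": [0,0,0],"dr": [0,0,0]},{"slide": [0,0,0],"dr": [0,0,0]},{"slide": [0,0,0],"dr": [0,0,0]},{"slide": [0,0,0],"dr": [0,0,0]},{"slide": [0,0,0],"dr": [0,0,0]},{"slide": [0,0,0],"dr": [0,0,0]},{"slide": [0,0,0],"dr": [0,0,0]},{"slide": [0,0,0],"dr": [0,0,0]}]' --gripper -1 --squeeze 12

```text
clock: 15.85
tool_pos: [0.4555, -0.0205, 0.0086]
tool_rot: [1.0, 0.022, -0.0, 0.0]
force: [-0.0, -0.3, -0.0]
width: 0.431
grip_force: 12.0
```

>>> jog_arm --plan '[{"slide": [0,0,-0.02],"dr": [0,0,0]},{"slide": [0,0,-0.05],"dr": [0,0,0]},{"slide": [0,0,-0.08],"dr": [0,0,0]},{"slide": [0,0,-0.1],"dr": [0,0,0]},{"slide": [0,0,-0.1],"dr": [0,0,0]},{"slide": [0,0,-0.1],"dr": [0,0,0]}]'

```text
clock: 16.45
tool_pos: [0.4555, -0.0205, 0.108]
tool_rot: [1.0, 0.022, -0.0, -0.0]
force: [-0.5, -0.6, -0.5]
width: 0.433
grip_force: 12.0
```

```bash
python3 chk.py .456 -.0207 .11 .155
```

```text
16.45 [ 0.4555 -0.0205  0.108 ]
13346 [321. 253.] circ [ 0.4673 -0.0201] 0.0349 rect [ 0.467  -0.0199] [0.056  0.0677] 70.5 ztop 0.1509 ext [ 0.437  -0.0501] [0.5021 0.01  ]
988 [322. 359.] circ [ 0.4201 -0.022 ] 0.0155 rect [ 0.4199 -0.022 ] [0.0182 0.0307] 2.3 ztop 0.1427 ext [ 0.4107 -0.0373] [ 0.4289 -0.0067]
2 [241. 282.] circ [0.4662 0.0102] 0.0003 rect [0.4662 0.0102] [0.0004 0.    ] 131.1 ztop 0.1545 ext [0.4661 0.0101] [0.4663 0.0104]
```

>>> jog_arm --plan '[{"slide": [0.03,0.013,0],"dr": [0,0,-0.2376]},{"slide": [0.06,0.026,0],"dr": [0,0,-0.2376]},{"slide": [0.09,0.039,0],"dr": [0,0,-0.2376]},{"slide": [0.12,0.052,0],"dr": [0,0,-0.2376]},{"slide": [0.15,0.065,0],"dr": [0,0,-0.2376]},{"slide": [0.1885,0.0782,0],"dr": [0,0,-0.2376]},{"slide": [0.1885,0.0782,0],"dr": [0,0,-0.2376]},{"slide": [0.1885,0.0782,0],"dr": [0,0,-0.2376]},{"slide": [0.1885,0.0782,0],"dr": [0,0,-0.2376]},{"slide": [0.1885,0.0782,0],"dr": [0,0,-0.2376]},{"slide": [0.1885,0.0782,0],"dr": [0,0,-0.2376]},{"slide": [0.1885,0.0782,0],"dr": [0,0,-0.2376]}]'

```text
clock: 17.7
tool_pos: [0.6466, -0.0902, 0.1068]
tool_rot: [0.72, 0.694, -0.001, -0.001]
force: [0.8, -0.9, -0.9]
width: 0.433
grip_force: 12.0
```

>>> jog_arm --plan '[{"slide": [0,0,0.04],"dr": [0,0,0]},{"slide": [0,0,0.07],"dr": [0,0,0]},{"slide": [0,0,0.085],"dr": [0,0,0]},{"slide": [0,0,0.093],"dr": [0,0,0]},{"slide": [0,0,0.096],"dr": [0,0,0]},{"slide": [0,0,0.0985],"dr": [0,0,0]},{"slide": [0,0,0.0985],"dr": [0,0,0]},{"slide": [0,0,0.0985],"dr": [0,0,0]}]'

```text
clock: 18.5
tool_pos: [0.648, -0.0905, 0.0115]
tool_rot: [0.719, 0.695, 0.001, 0.001]
force: [0.3, -0.1, -1.0]
width: 0.428
grip_force: 12.0
```

>>> jog_arm --plan '[{"slide": [0,0,0],"dr": [0,0,0]},{"slide": [0,0,0],"dr": [0,0,0]},{"slide": [0,0,0],"dr": [0,0,0]}]'

```text
clock: 18.8
tool_pos: [0.6474, -0.0904, 0.0104]
tool_rot: [0.719, 0.695, 0.0, 0.0]
force: [-0.9, -0.1, -0.8]
width: 0.432
grip_force: 12.0
```

>>> jog_arm --plan '[{"slide": [0,0,0],"dr": [0,0,0]},{"slide": [0,0,0],"dr": [0,0,0]},{"slide": [0,0,0],"dr": [0,0,0]},{"slide": [0,0,-0.01],"dr": [0,0,0]},{"slide": [0,0,-0.03],"dr": [0,0,0]},{"slide": [0,0,-0.06],"dr": [0,0,0]},{"slide": [0,0,-0.1],"dr": [0,0,0]},{"slide": [0,0,-0.14],"dr": [0,0,0]},{"slide": [0,0,-0.14],"dr": [0,0,0]},{"slide": [0,0,-0.14],"dr": [0,0,0]}]' --gripper 0.06

```text
clock: 19.8
tool_pos: [0.648, -0.0905, 0.1526]
tool_rot: [0.719, 0.695, 0.001, 0.002]
force: [-0.0, 0.8, -0.4]
width: 0.53
grip_force: 0.0
```

```bash
python3 chk.py .6472 -.0904 .014 .055 w7.png
```

```text
19.8 [ 0.648  -0.0905  0.1526]
4270 [320. 198.] circ [ 0.6469 -0.0914] 0.0467 rect [ 0.6489 -0.0914] [0.0931 0.0379] 88.2 ztop 0.0447 ext [ 0.629  -0.1378] [ 0.6685 -0.0449]
1 [262. 171.] circ [ 0.5985 -0.0668] 0.0001 rect [ 0.5985 -0.0668] [0. 0.] 0.0 ztop 0.0142 ext [ 0.5985 -0.0668] [ 0.5985 -0.0668]
1 [263. 187.] circ [ 0.5982 -0.0812] 0.0001 rect [ 0.5982 -0.0812] [0. 0.] 0.0 ztop 0.0144 ext [ 0.5982 -0.0812] [ 0.5982 -0.0812]
```

View pics/w7.png

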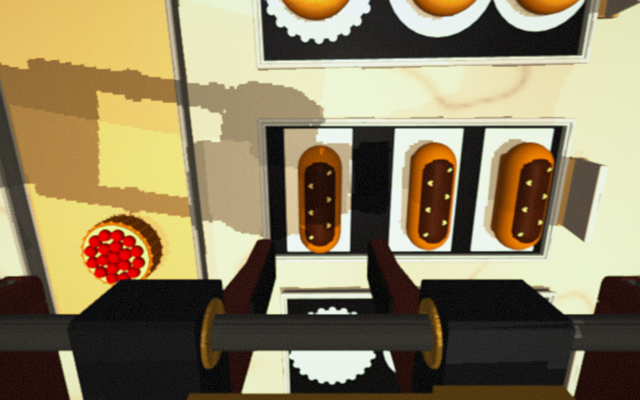

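Eclair at (320,198) lies straight across on its paper (88.2° in world, the tray's y). The tart is last.

>>> jog_arm --plan '[{"slide": [-0.01,-0.03,0],"dr": [0,0,0.2446]},{"slide": [-0.02,-0.06,0],"dr": [0,0,0.2446]},{"slide": [-0.03,-0.09,0],"dr": [0,0,0.2446]},{"slide": [-0.04,-0.13,0],"dr": [0,0,0.2446]},{"slide": [-0.0532,-0.1823,0],"dr": [0,0,0.2446]},{"slide": [-0.0532,-0.1823,0],"dr": [0,0,0.2446]},{"slide": [-0.0532,-0.1823,0],"dr": [0,0,0.2446]},{"slide": [-0.0532,-0.1823,0],"dr": [0,0,0.2446]},{"slide": [-0.0532,-0.1823,0],"dr": [0,0,0.2446]},{"slide": [-0.0532,-0.1823,0],"dr": [0,0,0.2446]},{"slide": [-0.0532,-0.1823,0],"dr": [0,0,0.2446]},{"slide": [-0.0532,-0.1823,0],"dr": [0,0,0.2446]}]' --gripper 1

```text
clock: 21.05
tool_pos: [0.4624, -0.137, 0.1481]
tool_rot: [1.0, -0.0, -0.002, -0.001]
force: [-0.3, -0.3, -0.1]
width: 1.001
grip_force: 0.0
```

```bash
python3 chk.py .4632 -.1374 .014 .05
```

```text
21.05 [ 0.4624 -0.137   0.1481]
4342 [322. 198.] circ [ 0.4625 -0.1378] 0.0328 rect [ 0.4625 -0.1376] [0.0647 0.0645] 19.8 ztop 0.034 ext [ 0.4298 -0.1702] [ 0.4951 -0.1051]
```

>>> jog_arm --plan '[{"slide": [0,0,0.05],"dr": [0,0,0]},{"slide": [0,0,0.09],"dr": [0,0,0]},{"slide": [0,0,0.12],"dr": [0,0,0]},{"slide": [0,0,0.135],"dr": [0,0,0]},{"slide": [0,0,0.1425],"dr": [0,0,0]},{"slide": [0,0,0.1425],"dr": [0,0,0]},{"slide": [0,0,0.1425],"dr": [0,0,0]}]'

```text
clock: 21.8
tool_pos: [0.4643, -0.1377, 0.0093]
tool_rot: [1.0, 0.0, 0.001, 0.0]
force: [-0.1, -0.2, -0.2]
width: 0.999
grip_force: 0.0
```

>>> jog_arm --plan '[{"slide": [0,0,0],"dr": [0,0,0]},{"slide": [0,0,0],"dr": [0,0,0]},{"slide": [0,0,0],"dr": [0,0,0]},{"slide": [0,0,0],"dr": [0,0,0]},{"slide": [0,0,0],"dr": [0,0,0]},{"slide": [0,0,0],"dr": [0,0,0]},{"slide": [0,0,0],"dr": [0,0,0]}]' --gripper -1 --squeeze 12

```text
clock: 22.5
tool_pos: [0.4636, -0.1375, 0.0083]
tool_rot: [1.0, -0.0, 0.0, 0.0]
force: [0.0, 0.0, 4.8]
width: 0.727
grip_force: 12.0
```

>>> jog_arm --plan '[{"slide": [0,0,-0.02],"dr": [0,0,0]},{"slide": [0,0,-0.05],"dr": [0,0,0]},{"slide": [0,0,-0.08],"dr": [0,0,0]},{"slide": [0,0,-0.1],"dr": [0,0,0]},{"slide": [0,0,-0.1],"dr": [0,0,0]},{"slide": [0,0,-0.1],"dr": [0,0,0]}]'

```text
clock: 23.1
tool_pos: [0.463, -0.1372, 0.1066]
tool_rot: [1.0, 0.0, -0.0, -0.0]
force: [-0.7, 1.0, -1.8]
width: 0.726
grip_force: 12.0
```

```bash
python3 chk.py .463 -.1374 .11 .145
```

```text
23.1 [ 0.463  -0.1372  0.1066]
14974 [322. 265.] circ [ 0.4748 -0.1371] 0.0418 rect [ 0.4691 -0.1371] [0.0834 0.0514] 90.0 ztop 0.1407 ext [ 0.4434 -0.1788] [ 0.4948 -0.0955]
2 [406. 277.] circ [ 0.4734 -0.1706] 0.0003 rect [ 0.4734 -0.1706] [0.0004 0.    ] 112.6 ztop 0.1449 ext [ 0.4733 -0.1707] [ 0.4735 -0.1704]
1 [239. 241.] circ [ 0.4753 -0.0966] 0.0001 rect [ 0.4753 -0.0966] [0. 0.] 0.0 ztop 0.1103 ext [ 0.4753 -0.0966] [ 0.4753 -0.0966]
```

>>> jog_arm --plan '[{"slide": [0.035,0.022,0],"dr": [0,0,0]},{"slide": [0.07,0.044,0],"dr": [0,0,0]},{"slide": [0.105,0.066,0],"dr": [0,0,0]},{"slide": [0.14,0.088,0],"dr": [0,0,0]},{"slide": [0.17,0.106,0],"dr": [0,0,0]},{"slide": [0.193,0.1204,0],"dr": [0,0,0]},{"slide": [0.193,0.1204,0],"dr": [0,0,0]},{"slide": [0.193,0.1204,0.04],"dr": [0,0,0]},{"slide": [0.193,0.1204,0.07],"dr": [0,0,0]},{"slide": [0.193,0.1204,0.085],"dr": [0,0,0]},{"slide": [0.193,0.1204,0.092],"dr": [0,0,0]},{"slide": [0.193,0.1204,0.092],"dr": [0,0,0]}]'

```text
clock: 24.35
tool_pos: [0.6556, -0.2573, 0.0148]
tool_rot: [1.0, 0.0, -0.001, -0.0]
force: [-0.3, 0.9, 0.2]
width: 0.728
grip_force: 12.0
```

>>> jog_arm --plan '[{"slide": [0,0,0.003],"dr": [0,0,0]},{"slide": [0,0,0.005],"dr": [0,0,0]},{"slide": [0,0,0.0065],"dr": [0,0,0]},{"slide": [0,0,0.0065],"dr": [0,0,0]},{"slide": [0,0,0.0065],"dr": [0,0,0]}]'

```text
clock: 24.85
tool_pos: [0.6564, -0.2578, 0.0095]
tool_rot: [1.0, 0.0, 0.0, 0.0]
force: [0.0, -0.4, 0.1]
width: 0.729
grip_force: 12.0
```

>>> jog_arm --plan '[{"slide": [0,0,0],"dr": [0,0,0]},{"slide": [0,0,0],"dr": [0,0,0]},{"slide": [0,0,0],"dr": [0,0,0]},{"slide": [0,0,-0.01],"dr": [0,0,0]},{"slide": [0,0,-0.03],"dr": [0,0,0]},{"slide": [0,0,-0.06],"dr": [0,0,0]},{"slide": [0,0,-0.1],"dr": [0,0,0]},{"slide": [0,0,-0.13],"dr": [0,0,0]},{"slide": [0,0,-0.13],"dr": [0,0,0]},{"slide": [0,0,-0.13],"dr": [0,0,0]}]' --gripper 0.64

```text
clock: 25.85
tool_pos: [0.6568, -0.2579, 0.1408]
tool_rot: [1.0, 0.0, 0.001, 0.001]
force: [0.2, 0.1, -0.8]
width: 0.82
grip_force: 0.0
```

```bash
python3 chk.py .6558 -.2578 .014 .05; python3 -c "
from h import *
im=get_image('side'); save(im,'s9.png',(180,80,580,380),2)"
```

```text
25.85 [ 0.6568 -0.2579  0.1408]
4572 [321. 203.] circ [ 0.6552 -0.2581] 0.033 rect [ 0.6553 -0.258 ] [0.0652 0.0642] 7.4 ztop 0.035 ext [ 0.6223 -0.2905] [ 0.688  -0.2255]
1 [320. 254.] circ [ 0.6064 -0.257 ] 0.0001 rect [ 0.6064 -0.257 ] [0. 0.] 0.0 ztop 0.0144 ext [ 0.6064 -0.257 ] [ 0.6064 -0.257 ]
1 [329. 255.] circ [ 0.6053 -0.2652] 0.0001 rect [ 0.6053 -0.2652] [0. 0.] 0.0 ztop 0.0141 ext [ 0.6053 -0.2652] [ 0.6053 -0.2652]
```

View pics/s9.png

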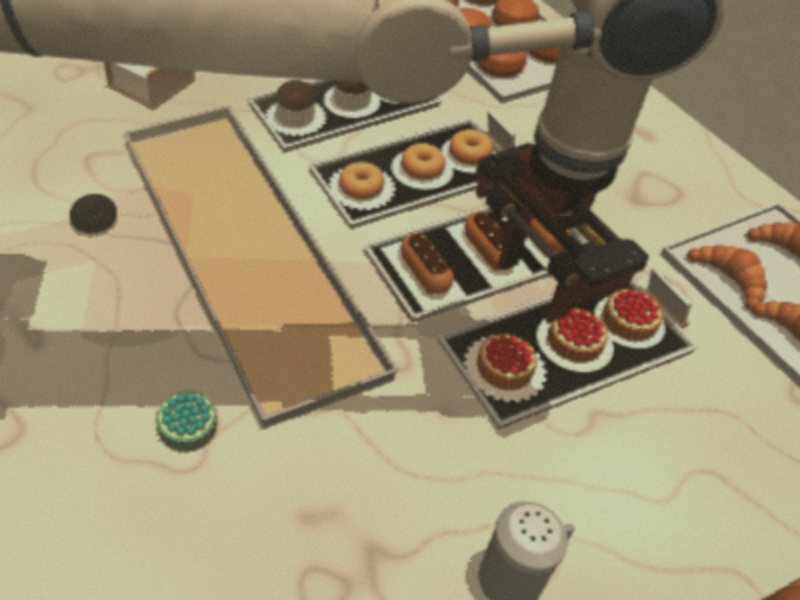

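The side view shows all four on their papers: muffin (296,105), doughnut (362,180), eclair (428,262) and tart (507,358). The dredger, napkin holder and look-alikes stand where they were. I'll hand it in.

```bash
python3 -c "
from rig import bot
print(bot.job_done())"
```

```text
the job is handed in; nothing more can be done
None
```

All four pastries are set upright, centred on their papers to about 2 mm by the wrist camera, with the eclair straight across its tray; the job was handed in at about 26 s, and the dredger and napkin holder were not touched.

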